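# Draw the tall blank panel from the leaning stack

## Task

Three blank aluminium panels lean in a stack against one of the two bench instruments. Draw the tallest panel out of the stack without toppling the other two, and stand it on its lower edge in front of the other instrument, between the yellow tape corners and square to the case, so that it leans against the case. Set it down on the bench before letting go.

Things in the scene. Friction and masses are not known exactly. Their poses are not given: they have to be found in the camera images.
- tall_panel_center (a point): The panel to move: aluminium plate with four dark screw holes, 175 mm high, 110 wide, 8 thick, 0.2 to 0.4 kg, tallest of the three. Point at its centre. z: up along the panel to its top edge; y: along its width; x: square to its faces, away from the case it leans on. Leans back about 15 degrees; at the back, middle or front of the stack; its top 55 mm is clear of the other panels and the case.
- medium_panel_center (a point): Second panel, to be left leaning in the stack: 120 mm high, 150 wide, 8 thick, else as the tall one. Point at its centre, axes as for the tall panel. The panels lie face to face, lower edges on the bench, nothing fixing them. The fixed instrument behind them has the size of the other one; its long face is about 25 mm behind the rearmost panel's lower edge.
- short_panel_center (a point): Third panel, to be left leaning in the stack: 105 mm high, 130 wide, 8 thick, else as the tall one. Point at its centre, axes as for the tall panel.
- target_case: The beige instrument without a stack, fixed, 90 mm high, 210 deep, 260 long. Origin: at bench level, middle of its long upright face, which has yellow tape corners on the bench before it. x: out of that face, over the taped area; y: along the face; z: up. The taped area reaches 92 mm out from the face and 90 mm to each side. A leaning panel rests on the face's top edge, 90 mm up.
Not all that is in view belongs to the job. What is shaped like the part that bears tall_panel_center but green or pink is not meant.

How it is judged:
On the way:
1. the tall panel, still held, is set down on the bench in front of the other instrument (contact force between the fingers and tall_panel above 0.5 N and height (world z) of tall_panel_center below 0.1 m and x of tall_panel_center in the frame of target_case between -0.03 and 0.09 m and y of tall_panel_center in the frame of target_case between -0.06 and 0.06 m), for 0.1 s.
At the end, for the whole second after the job is handed in: The tall panel stands at rest on the bench on its lower edge, leaning against the case by under 45 degrees, square to it within 12 degrees, its centre within 45 mm sideways of the middle of the taped area; the other two still lean, at rest, centres within 40 mm of their starts (x of tall_panel_center in the frame of target_case between -0.03 and 0.06 m and y of tall_panel_center in the frame of target_case between -0.045 and 0.045 m and height (world z) of tall_panel_center below 0.1 m and angle between tall_panel_center's own z axis and vertical below 0.8 rad and angle between the y axis of tall_panel_center and the y axis of target_case, either way round below 0.22 rad and contact force between tall_panel and target_case above 0.05 N and linear speed of each of tall_panel, medium_panel, short_panel below 0.02 m/s and angle between each of medium_panel_center, short_panel_center's own z axis and vertical below 0.65 rad and distance of each of medium_panel_center, short_panel_center from where it was at the start of the episode below 0.04 m); the robot touches nothing.
It fails at once if one of the other panels topples (angle between any of medium_panel_center, short_panel_center's own z axis and vertical above 0.8 rad).
It also fails if it takes over 45 s, if anything falls off the work surface, if the arm or the gripper's body presses on something with over 40 N, if the wrist force passes 120 N, or if a joint passes its speed limit or range.

## Robot

A 6-joint arm with a two-finger parallel gripper is mounted at the origin on the work surface. World frame = base frame: x ahead of the robot, y to its left, z up, the work surface at z = 0. Lengths are in m, angles in rad, forces in N, time in s.
With the tool pointing down it reaches from about 0.35 to 0.975 m from the base axis. Payload 4.9 kg.
Tool frame: the origin (TCP) lies at the very end of the fingers, on their centre line; the grasp point (between the pads) lies manip.grip_point_offset behind it (manip.grip_point_offset is the distance from the TCP to the grasp point, in m); z points along the fingers, y is the direction in which the jaws open and shut (so a half turn about z gives the same grasp; the last joint's range is limited). The gripper opens to 85 mm and grips with 20 to 120 N. Pads are 22 mm wide; open, the fingers measure 114 mm over their backs; the gripper's body (76 mm by 85 mm) begins 54 mm behind the grasp point. The pads swing forward as they close: fully open they stand 13 mm farther back than shut.
Start: joints at [-1.287, 0.053, 1.613, -0, 1.476, -0.119], TCP at [0.245, -0.575, 0.231] pointing down, gripper open.
Joint ranges: [-3.01, 3.01], [-1.01, 2.22], [0.06, 2.58], [-1.02, 4.17], [0.09, 2.62], [-3.14, 3.14]. Speed limits (rad/s): [2.57, 2.57, 3.14, 3.14, 3.14, 3.14].

## Interface

Orientations are given as a unit quaternion [w, x, y, z].
In Python, from plant import status, grab_frame, camera_params, ticket, boxes_of, outline_of, manip gives the robot as it stands. The module is installed in compiled form; this text tells all that it offers.
- The arm moves only by the tool play_rows, never from a script. Its argument "deltas" is a list of rows, each a list of 2 entries, a list of its own where there are three numbers: the shift along the world's x, y, z in m, then the turn about the world's z in rad. A call has 1 to 5 rows; each row is the pose to reach, as a shift and turn from the pose commanded when the call began; what a row does not reach only later rows make up. A row lasts 1/8 s, in which the tool goes at most 62.5 mm and 10.7 degrees, less where a joint would pass 70% of its speed; a pose out of reach is approached as far as the arm can. A call with a gripper value outside its range is refused whole. "grip" is the opening, from -1 (shut) to 1 (fully open), set as the call begins (left out, the last holds). The fingers move at their own pace and stop on an object; the grip force is fixed at half the most. Time passes only in rows, so rows that repeat a pose let the fingers close. It gives the time, the measured TCP pose, the force and the opening at its end, in the units of the state.
- status.state(): the state, without advancing time (a new reading comes with each control period).
- grab_frame(name): name is "scene" or "top"; returns (picture, depth): 400x640x3 uint8, blue, green, red; 400x640 float32, m along the optical axis (not along the pixel's ray), 0 where there is no reading.
- camera_params(name): a dict with "mtx" (3x3 intrinsics, pixels), "world_from_camera" (4x4, takes a point from camera to world coordinates). Camera axes: x right, y up, looking along -z (the intrinsics and any distortion apply to the point x, -y, -z); pixel columns grow to the right and rows downward; lengths in m; the calibration is good to about 2 mm. A picture is of the moment at which its call begins. camera_params takes no time and is no camera call.
- ticket.job_done(): hands the job in, once; it reports no verdict.
Trained networks look in the newest picture that a camera, given by its name, has taken for a name from the list of things; names that differ only in an ending like _2 or _b are one class to them, and where a whole thing is asked for, a point or a joint stands for the part that bears it (a point fixed in the world has none). Each returns a list of dicts, best first, with "confidence" (0 to 1); they miss things now and then, are a little off and sometimes report something else, mostly with a low value. They report only what shows in the picture. A call takes as long as a camera call. They do not tell look-alikes from the thing itself.
- boxes_of(camera, name): "box" ([left, top, right, bottom] in pixels, round what is visible of it).
- outline_of(camera, name): "region" (400x640 bool, what is visible of it) and "box" ([left, top, right, bottom] in pixels, round what is visible of it).
The state is a dict: "time": time; "joint_pos": joint angles; "joint_vel": joint speeds; "joint_efforts": joint torques, N m; "tool_pos": TCP position; "tool_rot": TCP orientation; "contact_force": force on the tool from outside, world axes, zero at the start; "ft_torque": the same for the moment, N m; "gripper_width": opening from 0.0 (shut) to 1.0 (fully open).
Only numpy, scipy, OpenCV 4.12 (cv2) and the standard library are available. Lean on these libraries where they do the work, as an engineer would, in place of code of your own. Each camera call takes 0.05 s, during which the arm holds its last target.

## Working session

There is one attempt and no reset: what is moved stays moved. The work goes in short steps, Python scripts to look and compute and a tool call to move; the robot and the scene stay as the last step left them, time stands still between calls to the robot, and variables do not carry over. Pictures are saved under pics/ and viewed, and the job is handed in when it is done.

Besides the shell and the picture viewer there is one more tool, called after "Call:" as name(argument=value, ...), one argument or row to a line, values as JSON. play_rows: Moves the arm, as the interface text tells. Its arguments: {"type":"object","properties":{"deltas":{"type":"array"},"grip":{"type":"number"}},"required":["deltas"]}

```bash
mkdir -p pics; cat > h.py <<'E'
import numpy as np, cv2
from plant import status, grab_frame, camera_params, ticket, boxes_of, outline_of, manip
def cloud(cam, depth):
    p=camera_params(cam); K=np.array(p["mtx"]); T=np.array(p["world_from_camera"])
    v,u=np.mgrid[0:depth.shape[0],0:depth.shape[1]]
    x=(u-K[0,2])/K[0,0]*depth; y=(v-K[1,2])/K[1,1]*depth
    P=np.stack([x,-y,-depth,np.ones_like(depth)],-1)@T.T
    return P[...,:3]
E
python3 - <<'E'
from h import *
print(status.state()); print(manip.grip_point_offset)
for c in("scene","top"):
    im,d=grab_frame(c); cv2.imwrite(f"pics/{c}0.png",im); np.save(f"pics/{c}0.npy",d)
    p=camera_params(c);print(p)
    for n in("tall_panel_center","medium_panel_center","short_panel_center","target_case"):
        for b in boxes_of(c,n)[:4]: print(c,n,np.round(b["box"]),round(b["confidence"],2))
E
```

```text
{'time': 0.0, 'joint_pos': array([-1.28701365e+00,  5.33515119e-02,  1.61428601e+00, -3.47060044e-05,
        1.47598956e+00, -1.19009036e-01]), 'joint_vel': array([-0.00034433, -0.00301508,  0.00134507,  0.00017803, -0.00107061,
       -0.00039702]), 'joint_efforts': array([-1.88830505e-03, -3.93682981e+01, -3.70181465e+01, -3.01533046e-04,
        6.99072421e-03,  4.01683764e-06]), 'tool_pos': array([ 0.24480463, -0.57438995,  0.2300711 ]), 'tool_rot': array([-1.01234301e-03,  9.79787470e-01,  2.00038694e-01, -1.00925122e-04]), 'contact_force': array([-0.1337465 , -0.61047753,  0.84370818]), 'ft_torque': array([-0.04067616, -0.0036137 ,  0.02723417]), 'gripper_width': 1.0024183037641188}
0.0187
{'mtx': array([[454.65763486,   0.        , 314.5535985 ],
       [  0.        , 454.65763486, 204.08801284],
       [  0.        ,   0.        ,   1.        ]]), 'world_from_camera': array([[-0.0977695 , -0.79400795,  0.59999375,  1.12440863],
       [ 0.99517609, -0.07309179,  0.06543803, -0.06350662],
       [-0.0081037 ,  0.60349727,  0.79732388,  0.93573046],
       [ 0.        ,  0.   
[... 308 characters left out ...]
ase [384. 167. 510. 316.] 0.67
{'mtx': array([[464.93738585,   0.        , 323.45556405],
       [  0.        , 464.93738585, 195.57651298],
       [  0.        ,   0.        ,   1.        ]]), 'world_from_camera': array([[ 0.00537531,  0.99519995, -0.09771473,  0.34225642],
       [-0.99996328,  0.00600164,  0.00611702, -0.14106107],
       [ 0.00667411,  0.09767826,  0.99519567,  1.31017967],
       [ 0.        ,  0.        ,  0.        ,  1.        ]])}
top tall_panel_center [384. 248. 455. 318.] 0.9
top tall_panel_center [413. 135. 466. 207.] 0.88
top tall_panel_center [320. 150. 360. 160.] 0.86
top medium_panel_center [315. 156. 374. 166.] 0.67
top target_case [143. 124. 260. 237.] 0.62
```

View pics/scene0.png

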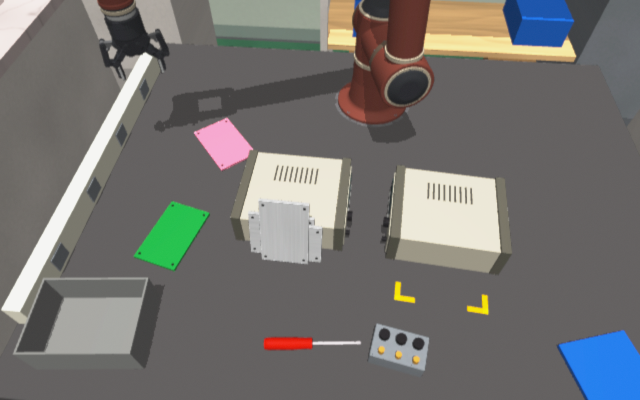

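View pics/top0.png

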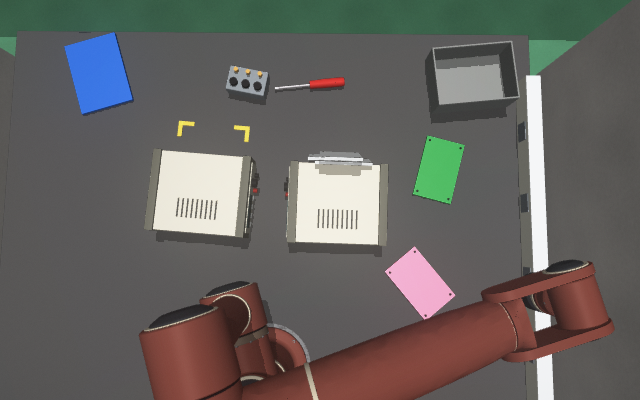

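Candidates for the tall panel in the scene image are green (172,235), pink (223,143) and aluminium (284,232). Only the aluminium one, leaning in the stack and the tallest, fits. Next I'll enlarge it and measure.

```bash
python3 - <<'E'
from h import *
im=cv2.imread("pics/scene0.png"); c=im[180:280,230:340]
c=cv2.resize(c,None,fx=5,fy=5,interpolation=cv2.INTER_CUBIC)
cv2.imwrite("pics/crop_s.png",c)
im=cv2.imread("pics/top0.png"); c=im[110:260,130:400]
cv2.imwrite("pics/crop_t.png",cv2.resize(c,None,fx=2.9,fy=2.9,interpolation=cv2.INTER_CUBIC))
ds=np.load("pics/scene0.npy");dt=np.load("pics/top0.npy")
S=cloud("scene",ds);T=cloud("top",dt)
for r in range(196,270,4):
    print(r,[tuple(np.round(S[r,cc]*1000).astype(int)) for cc in (253,262,275,285,300,308,316)])
np.set_printoptions(suppress=True,precision=4)
for r in range(148,172,2): print('T',r,[tuple(np.round(T[r,cc]*1000).astype(int)) for cc in (312,318,330,340,350,358,364,370)])
E
```

```text
196 [(np.int64(476), np.int64(-281), np.int64(88)), (np.int64(474), np.int64(-260), np.int64(88)), (np.int64(470), np.int64(-229), np.int64(87)), (np.int64(469), np.int64(-205), np.int64(87)), (np.int64(466), np.int64(-170), np.int64(88)), (np.int64(464), np.int64(-151), np.int64(88)), (np.int64(461), np.int64(-132), np.int64(86))]
200 [(np.int64(488), np.int64(-279), np.int64(89)), (np.int64(548), np.int64(-239), np.int64(171)), (np.int64(543), np.int64(-212), np.int64(168)), (np.int64(483), np.int64(-203), np.int64(90)), (np.int64(478), np.int64(-168), np.int64(89)), (np.int64(479), np.int64(-149), np.int64(92)), (np.int64(474), np.int64(-131), np.int64(88))]
204 [(np.int64(501), np.int64(-276), np.int64(90)), (np.int64(552), np.int64(-239), np.int64(161)), (np.int64(549), np.int64(-211), np.int64(162)), (np.int64(551), np.int64(-189), np.int64(167)), (np.int64(550), np.int64(-157), np.int64(169)), (np.int64(548), np.int64(-140), np.int64(169)), (np.int64(487), np.int64(-130), np.int64(90))]
208 [(np.int64(512), np.int64(-274), np.int64(90)), (np.int64(555), np.int64(-239), np.int6
[... 9172 characters left out ...]
36), np.int64(-134), np.int64(89)), (np.int64(535), np.int64(-165), np.int64(94)), (np.int64(535), np.int64(-192), np.int64(92)), (np.int64(536), np.int64(-219), np.int64(91)), (np.int64(536), np.int64(-240), np.int64(93)), (np.int64(536), np.int64(-255), np.int64(94)), (np.int64(537), np.int64(-272), np.int64(88))]
T 170 [(np.int64(530), np.int64(-118), np.int64(90)), (np.int64(530), np.int64(-134), np.int64(89)), (np.int64(530), np.int64(-166), np.int64(89)), (np.int64(531), np.int64(-192), np.int64(88)), (np.int64(530), np.int64(-218), np.int64(92)), (np.int64(531), np.int64(-240), np.int64(91)), (np.int64(530), np.int64(-255), np.int64(99)), (np.int64(531), np.int64(-271), np.int64(92))]
```

View pics/crop_s.png

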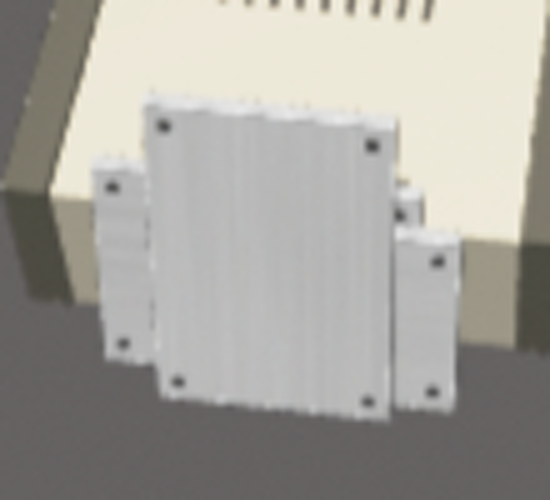

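View pics/crop_t.png

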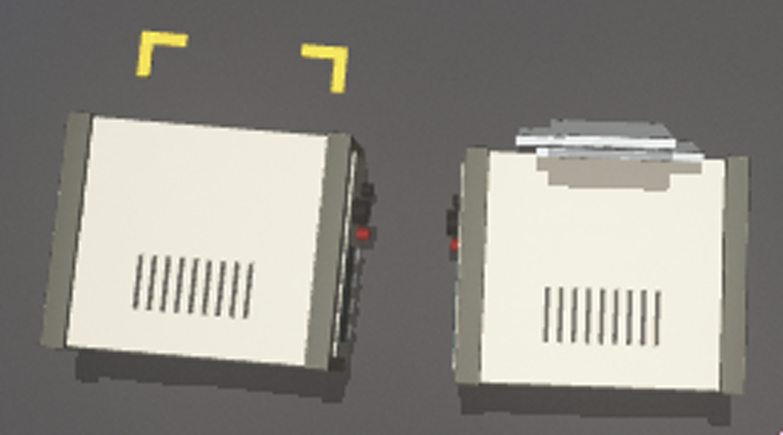

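The stack crop shows the tall panel in front, with the short one in the middle and the medium one at the back. Now I'll fit the tall panel's plane and the target case face.

```bash
cat > fit.py <<'E'
from h import *
def plane(P):
    c=np.median(P,0)
    for _ in range(4):
        Q=P-c; w=np.linalg.svd(Q,full_matrices=False)[2][2]; d=Q@w
        P=P[np.abs(d)<max(.003,1.5*np.std(d))]; c=P.mean(0)
    return c,w*np.sign(w[0]),np.std((P-c)@w)
E
python3 - <<'E'
from fit import *
np.set_printoptions(suppress=True,precision=4)
S=cloud("scene",np.load("pics/scene0.npy"));T=cloud("top",np.load("pics/top0.npy"))
m=np.zeros((400,640),bool); m[206:256,263:304]=1
c,n,s=plane(S[m]); print("tall",c,n,s,"lean",np.degrees(np.arcsin(n[2])),"az",np.degrees(np.arctan2(n[1],n[0])))
R=S.reshape(-1,3); d=(R-c)@n; k=(abs(d)<.006)&(R[:,2]>.125)&(abs(R[:,1]+.19)<.12); print("y range tall top",np.percentile(R[k,1],[1,50,99]), "ztop",R[k,2].max())
m=np.zeros((400,640),bool); m[230:258,312:319]=1
print("short",plane(S[m]))
m=np.zeros((400,640),bool); m[215:246,251:254]=1
print("med",plane(S[m]))
# target case top: top view, front edge
for cols in (range(165,245,10),):
  pts=[]
  for u in cols:
    col=T[120:200,u]; z=col[:,2]; i=np.where(z>.075)[0]
    pts.append(col[i[0]]); 
pts=np.array(pts);print(pts)
f=np.polyfit(pts[:,1],pts[:,0],1);print("edge x=",f, "deg",np.degrees(np.arctan(f[0])))
# left/right extents
for r in (165,185,205,225):
    row=T[r,120:290]; i=np.where(row[:,2]>.078)[0]; print(r,row[i[0]],row[i[-1]])
m=(S[...,2]>.02)&(S[...,2]<.08); m[:,:405]=0;m[:,490:]=0;m[:240]=0;m[275:]=0
print("face",m.sum(),plane(S[m]))
# tape
for nme,C in(("scene",S),("top",T)):
    im=cv2.imread(f"pics/{nme}0.png").astype(int)
    y=(im[...,2]>180)&(im[...,1]>150)&(im[...,0]<90)&(abs(C[...,2])<.015)
    k,l,st,ce=cv2.connectedComponentsWithStats(y.astype(np.uint8))
    for i in range(1,k):
        if st[i,4]>25: P=C[l==i]; print(nme,st[i],P.mean(0),"max x",P[P[:,0].argmax()],"maxy",P[:,1].max(),"miny",P[:,1].min())
E
```

```text
tall [ 0.5715 -0.195   0.0944] [ 0.9636 -0.0261  0.2662] 0.0012820925698992668 lean 15.436718877938251 az -1.5516549515849087
y range tall top [-0.2471 -0.1923 -0.1397] ztop 0.1723184128616897
short (array([ 0.5832, -0.1227,  0.0699]), array([ 0.0971, -0.9952,  0.0075]), np.float64(0.0032099688987060403))
med (array([ 0.5659, -0.2681,  0.0777]), array([ 0.1777, -0.9771,  0.1174]), np.float64(0.0018419983065398055))
[[ 0.3423 -0.1411  1.3102]
 [ 0.5778  0.245   0.0945]
 [ 0.5762  0.2199  0.0896]
 [ 0.3423 -0.1411  1.3102]
 [ 0.5708  0.1662  0.0919]
 [ 0.5683  0.1397  0.0916]
 [ 0.3423 -0.1411  1.3102]
 [ 0.5658  0.0865  0.0925]]
edge x= [0.6818 0.4487] deg 34.285225705639526
165 [0.539  0.3047 0.1001] [ 0.3423 -0.1411  1.3102]
185 [0.4864 0.3085 0.098 ] [ 0.4888 -0.0578  0.0961]
205 [0.4336 0.3104 0.101 ] [ 0.4355 -0.0591  0.1047]
225 [ 0.3423 -0.1411  1.3102] [ 0.3838 -0.0592  0.0969]
face 1233 (array([0.5728, 0.1744, 0.0507]), array([ 0.9971, -0.0762,  0.0026]), np.float64(0.0010142735918136432))
scene [394 281  21  22 197] [ 0.6542  0.0785 -0.0002] max x [0.6722 0.1009 0.0021] maxy 0.10606632470223866 miny 0.061370711519783516
scene [467 294  21  21 205] [ 0.6674  0.2495 -0.    ] max x [0.6855 0.2615 0.0027] maxy 0.26874764894010783 miny 0.21944525927866504
```

The tall panel measures as expected: 15° lean, top at z 0.172, and a y range of -0.247 to -0.140, about 110 mm wide. The target face is at about (0.573, 0.173), with its normal at -4.4°. Moving above the stack.

Call:
play_rows(
  deltas=[
    [[0.06,0.075,0.02],0.18],
    [[0.12,0.15,0.03],0.36],
    [[0.18,0.225,0.03],0.54],
    [[0.24,0.3,0.03],0.72],
    [[0.307,0.381,0.03],0.9],
  ],
  grip=1,
)

```text
time: 1.12
tool_pos: [0.4404, -0.3311, 0.259]
tool_rot: [0.001, 0.794, 0.609, 0.0]
contact_force: [1.0, -1.0, 0.7]
gripper_width: 1.001
```

Call:
play_rows(
  deltas=[
    [[0.05,0.062,0.0],0.12],
    [[0.1,0.124,0.0],0.235],
    [[0.112,0.138,0.0],0.235],
    [[0.112,0.138,0.0],0.235],
  ],
)

```text
time: 1.62
tool_pos: [0.5529, -0.1919, 0.2585]
tool_rot: [-0.0, 0.717, 0.697, 0.0]
contact_force: [-0.0, -0.2, 0.0]
gripper_width: 1.0
```

```bash
cat > st.py <<'E'
from h import *
s=status.state();w,x,y,z=s["tool_rot"]
from scipy.spatial.transform import Rotation as R
M=R.from_quat([x,y,z,w]).as_matrix()
print(s["time"],np.round(s["tool_pos"],4),"jaw az",np.degrees(np.arctan2(M[1,1],M[0,1])),"F",np.round(s["contact_force"],1),s["gripper_width"],np.round(s["joint_pos"],2))
E
python3 st.py
```

```text
1.625 [ 0.5529 -0.1919  0.2585] jaw az -1.5951387966530997 F [-0.  -0.2  0. ] 0.9996616095414185 [-0.46 -0.06  1.68  0.    1.52 -0.43]
```

Lower to z≈0.135, then narrow the jaws partway.

Call:
play_rows(
  deltas=[
    [[0,-0.001,-0.04],0],
    [[0,-0.001,-0.08],0],
    [[0,-0.001,-0.11],0],
    [[0,-0.001,-0.124],0],
    [[0,-0.001,-0.124],0],
  ],
)

```text
time: 2.25
tool_pos: [0.5506, -0.1961, 0.1338]
tool_rot: [-0.001, 0.719, 0.695, -0.0]
contact_force: [-0.3, 0.2, -0.4]
gripper_width: 1.001
```

Call:
play_rows(
  deltas=[
    [[0,0,0],0],
    [[0,0,0],0],
    [[0,0,0],0],
    [[0,0,0],0],
  ],
  grip=-0.4,
)

```text
time: 2.75
tool_pos: [0.5515, -0.1958, 0.1349]
tool_rot: [0.0, 0.719, 0.695, 0.0]
contact_force: [-0.2, -0.1, 0.3]
gripper_width: 0.296
```

```bash
python3 - <<'E'
import st
from h import *
im,d=grab_frame("scene"); cv2.imwrite("pics/s1.png",cv2.resize(im[170:290,210:350],None,fx=5,fy=5))
E
```

```text
2.75 [ 0.5515 -0.1958  0.1349] jaw az -1.8840453061527092 F [-0.2 -0.1  0.3] 0.2962951012172739 [-0.47  0.04  1.79 -0.    1.31 -0.44]
```

View pics/s1.png

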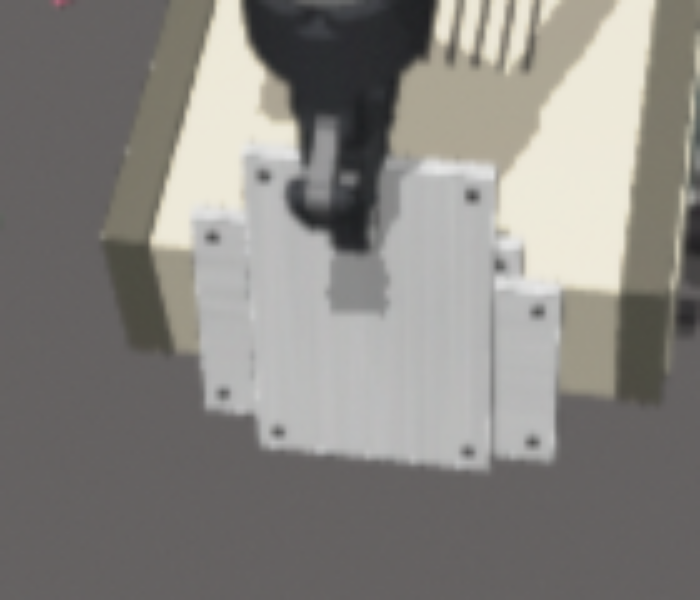

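The fingers straddle the tall panel near image centre and the stack is undisturbed. Next, tilt it upright with the rear finger.

Call:
play_rows(
  deltas=[
    [[0.01,0,0],0],
    [[0.02,0,0],0],
    [[0.028,0,0],0],
    [[0.035,0,0],0],
    [[0.041,0,0],0],
  ],
)

```text
time: 3.42
tool_pos: [0.5928, -0.1957, 0.1343]
tool_rot: [-0.0, 0.719, 0.695, -0.0]
contact_force: [0.6, 0.2, 0.4]
gripper_width: 0.299
```

Call:
play_rows(
  deltas=[
    [[0.002,0,0],0],
    [[0.002,0,0],0],
    [[0.002,0,0],0],
    [[0.002,0,0],0],
    [[0.002,0,0],0],
  ],
  grip=-1,
)

```text
time: 4.05
tool_pos: [0.5943, -0.1958, 0.1345]
tool_rot: [0.0, 0.719, 0.695, 0.0]
contact_force: [0.6, -0.1, -1.0]
gripper_width: 0.083
```

```bash
python3 - <<'E'
import st
from fit import *
im,d=grab_frame("scene"); cv2.imwrite("pics/s2.png",cv2.resize(im[170:290,210:350],None,fx=5,fy=5))
S=cloud("scene",d)
for r in range(200,272,6): print(r,[tuple(int(x*1000) for x in S[r,c]) for c in (252,265,300,316)])
E
```

```text
4.05 [ 0.5943 -0.1958  0.1345] jaw az -1.8969240026981173 F [ 0.6 -0.1 -1. ] 0.08339681727092862 [-0.44  0.13  1.7   0.    1.31 -0.4 ]
200 [(489, -280, 89), (630, -208, 280), (479, -168, 89), (474, -130, 88)]
206 [(507, -277, 90), (630, -209, 262), (495, -166, 88), (492, -129, 88)]
212 [(541, -268, 115), (519, -245, 87), (513, -164, 89), (508, -127, 87)]
218 [(550, -267, 104), (595, -224, 173), (549, -158, 117), (526, -125, 89)]
224 [(555, -268, 87), (646, -210, 226), (599, -151, 167), (543, -124, 89)]
230 [(559, -270, 69), (656, -209, 221), (600, -151, 146), (564, -122, 97)]
236 [(565, -271, 52), (599, -229, 110), (600, -152, 123), (569, -121, 79)]
242 [(568, -273, 31), (598, -232, 84), (600, -153, 99), (574, -121, 63)]
248 [(573, -274, 11), (598, -234, 59), (598, -154, 70), (577, -121, 42)]
254 [(581, -274, -2), (598, -237, 32), (600, -155, 48), (583, -120, 25)]
260 [(599, -271, 0), (597, -240, 3), (599, -156, 19), (589, -120, 7)]
266 [(614, -268, 0), (610, -238, -2), (603, -156, -1), (601, -119, 0)]
```

View pics/s2.png

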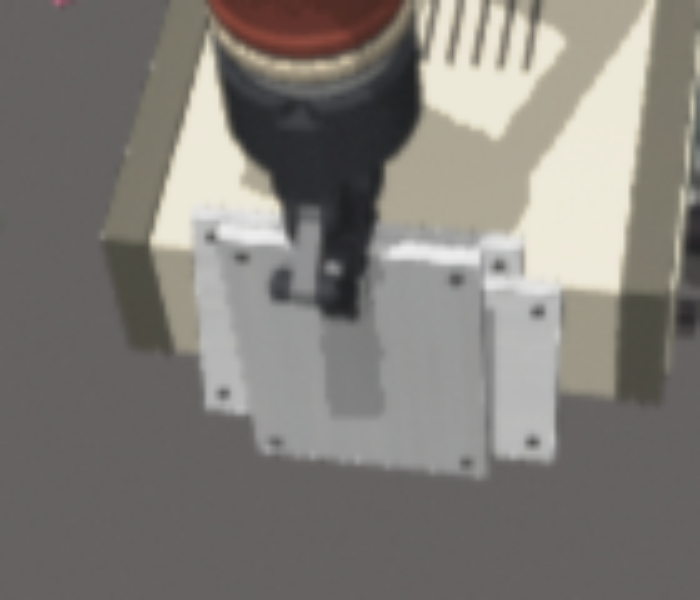

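The panel is upright and gripped (opening 0.083, about 7 mm), and the other two are still in place. Draw it out and lift.

Call:
play_rows(
  deltas=[
    [[0.015,0,0.008],0],
    [[0.035,0,0.02],0],
    [[0.055,0,0.035],0],
    [[0.07,0,0.05],0],
    [[0.07,0.01,0.06],0],
  ],
)

```text
time: 4.72
tool_pos: [0.6644, -0.1858, 0.1942]
tool_rot: [-0.001, 0.719, 0.695, -0.0]
contact_force: [0.5, -0.0, -4.0]
gripper_width: 0.088
```

Call:
play_rows(
  deltas=[
    [[0,0.06,0],0],
    [[0,0.115,0],0],
    [[0,0.17,0],0],
    [[0,0.225,0],-0.02],
    [[0,0.28,0],-0.043],
  ],
)

```text
time: 5.35
tool_pos: [0.6626, 0.0963, 0.1936]
tool_rot: [-0.001, 0.734, 0.68, -0.001]
contact_force: [0.0, -0.1, -3.0]
gripper_width: 0.086
```

```bash
python3 st.py
```

```text
5.35 [0.6626 0.0963 0.1936] jaw az -4.3903148024563174 F [ 0.  -0.1 -3. ] 0.0863761167571244 [0.03 0.18 1.54 0.   1.43 0.11]
```

Call:
play_rows(
  deltas=[
    [[0,0.05,0],0],
    [[-0.02,0.073,0],0],
    [[-0.04,0.073,-0.02],0],
    [[-0.055,0.073,-0.035],0],
    [[-0.058,0.073,-0.04],0],
  ],
)

```text
time: 5.98
tool_pos: [0.6036, 0.1674, 0.1522]
tool_rot: [-0.001, 0.733, 0.68, -0.002]
contact_force: [0.8, 0.2, -2.6]
gripper_width: 0.084
```

```bash
python3 - <<'E'
import st
from fit import *
np.set_printoptions(suppress=True,precision=4)
im,d=grab_frame("scene"); cv2.imwrite("pics/s3.png",cv2.resize(im[150:330,220:530],None,fx=2.5,fy=2.5))
S=cloud("scene",d)
g=S[(S[...,2]>.03)&(S[...,2]<.12)&(S[...,0]>.59)&(S[...,0]<.64)&(S[...,1]>.05)&(S[...,1]<.3)]
c,n,s=plane(g);print(len(g),c,n,s,"y",np.percentile(g[:,1],[1,99]))
O=np.array([.5727,.173]);nx=np.array([.9971,-.0762]);uy=np.array([.0762,.9971])
q=g[:,:2]-O; print("along",np.percentile(q@uy,[1,99]),"out",np.median(q@nx))
# lowest z of the panel
k=S[(abs((S-c)@n)<.004)&(S[...,1]>.12)&(S[...,1]<.22)]; print("zmin",np.percentile(k[:,2],[0,1,2,5]))
E
```

```text
5.975 [0.6036 0.1674 0.1522] jaw az -4.311135064004356 F [ 0.8  0.2 -2.6] 0.0837252111145412 [0.15 0.12 1.68 0.   1.35 0.23]
1161 [0.6079 0.1674 0.077 ] [ 0.9972 -0.0744 -0.0073] 0.0009734715516195126 y [0.1132 0.2209]
along [-0.0575  0.0507] out 0.03552498347449421
zmin [-0.0038 -0.0024 -0.0014  0.0012]
```

View pics/s3.png

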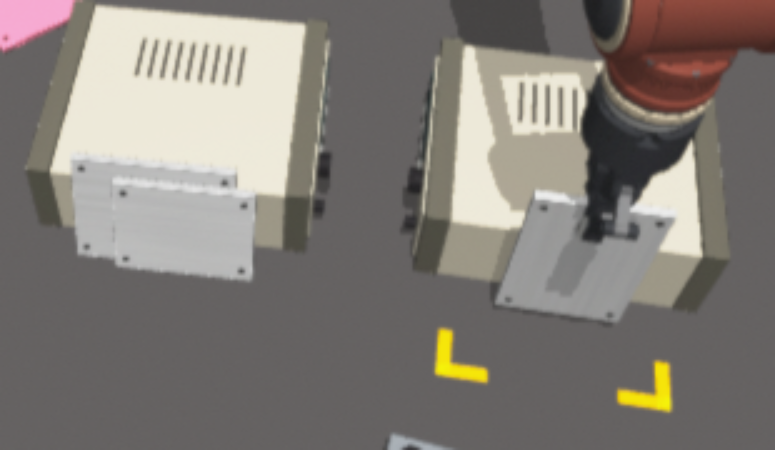

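The panel hangs vertical and square to the face, with its front face 35 mm out and its centre 3 mm off. The two other panels are still leaning. Lower until it touches.

Call:
play_rows(
  deltas=[
    [[0,0.003,-0.008],0],
    [[0,0.003,-0.013],0],
    [[0,0.003,-0.016],0],
    [[0,0.003,-0.018],0],
    [[0,0.003,-0.018],0],
  ],
)

```text
time: 6.65
tool_pos: [0.6064, 0.1701, 0.1363]
tool_rot: [-0.0, 0.734, 0.68, -0.0]
contact_force: [-0.1, 0.2, -2.2]
gripper_width: 0.087
```

```bash
python3 st.py
```

```text
6.65 [0.6064 0.1701 0.1363] jaw az -4.361524857530748 F [-0.1  0.2 -2.2] 0.08682167401302283 [ 0.16  0.14  1.68 -0.    1.32  0.23]
```

Call:
play_rows(
  deltas=[
    [[0,0,-0.001],0],
    [[0,0,-0.002],0],
    [[0,0,-0.002],0],
  ],
)

```text
time: 7.02
tool_pos: [0.6065, 0.1702, 0.1347]
tool_rot: [0.0, 0.733, 0.68, 0.0]
contact_force: [0.2, -0.4, -1.8]
gripper_width: 0.087
```

Call:
play_rows(
  deltas=[
    [[0,0,-0.001],0],
    [[0,0,-0.001],0],
    [[0,0,-0.001],0],
  ],
)

```text
time: 7.4
tool_pos: [0.6068, 0.1701, 0.1346]
tool_rot: [0.0, 0.733, 0.68, 0.0]
contact_force: [-1.6, -2.3, 5.7]
gripper_width: 0.083
```

Call:
play_rows(
  deltas=[
    [[0,0,-0.001],0],
    [[0,0,-0.001],0],
    [[0,0,-0.001],0],
  ],
)

```text
time: 7.78
tool_pos: [0.6071, 0.1702, 0.1345]
tool_rot: [0.001, 0.733, 0.68, 0.001]
contact_force: [-2.7, -1.9, 8.3]
gripper_width: 0.086
```

It touches the bench with an 8 N push. Now open partway and use the front finger to lean it back toward the case.

Call:
play_rows(
  deltas=[
    [[0,0,0.001],0],
    [[0,0,0.001],0],
    [[0,0,0.001],0],
  ],
  grip=-0.4,
)

```text
time: 8.15
tool_pos: [0.606, 0.1703, 0.1328]
tool_rot: [-0.0, 0.733, 0.68, -0.0]
contact_force: [-0.5, -0.1, -1.1]
gripper_width: 0.303
```

Call:
play_rows(
  deltas=[
    [[-0.008,0.0005,0],0],
    [[-0.016,0.001,0],0],
    [[-0.023,0.0015,0],0],
    [[-0.03,0.002,0],0],
    [[-0.036,0.0025,0],0],
  ],
)

```text
time: 8.78
tool_pos: [0.5697, 0.1728, 0.1334]
tool_rot: [-0.0, 0.733, 0.68, -0.0]
contact_force: [0.5, 0.9, -0.1]
gripper_width: 0.301
```

```bash
cat > look.py <<'E'
import st,sys
from fit import *
np.set_printoptions(suppress=True,precision=4)
im,d=grab_frame("scene"); cv2.imwrite(f"pics/{sys.argv[1]}.png",cv2.resize(im[150:330,220:530],None,fx=2.5,fy=2.5))
S=cloud("scene",d)
O=np.array([.5727,.173]);nx=np.array([.9971,-.0762]);uy=np.array([.0762,.9971])
a=(S[...,:2]-O)@nx;b=(S[...,:2]-O)@uy
k=(S[...,2]>.012)&(S[...,2]<.11)&(a>.006)&(a<.06)&(abs(b)<.09)
g=S[k]
c,n,s=plane(g);print(len(g),c,n,s,"lean",np.degrees(np.arcsin(n[2])),"az",np.degrees(np.arctan2(n[1],n[0])))
print("along",np.percentile(b[k],[1,99]),"out0",((c-n*0)[:2]-O)@nx+c[2]*n[2]/np.hypot(n[0],n[1]))
E
python3 look.py s4
```

```text
8.775 [0.5697 0.1728 0.1334] jaw az -4.349896694869218 F [ 0.5  0.9 -0.1] 0.30068628359237015 [0.17 0.06 1.77 0.   1.31 0.25]
1754 [0.5946 0.1713 0.0628] [ 0.9623 -0.069   0.2632] 0.0012434476897545137 lean 15.257584266244471 az -4.1001179111707255
along [-0.0543  0.054 ] out0 0.0391162172046368
```

View pics/s4.png

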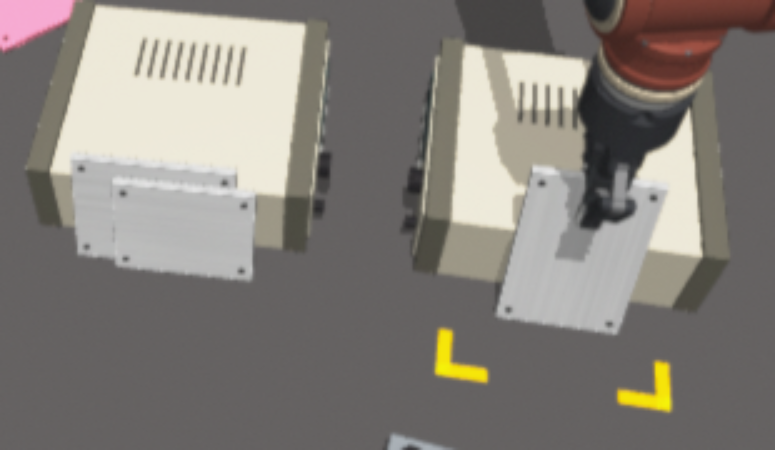

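Call:
play_rows(
  deltas=[
    [[0,0,0],0],
    [[0,0,0],0],
    [[0,0,0],0],
  ],
)

```text
time: 9.2
tool_pos: [0.5706, 0.1727, 0.1335]
tool_rot: [0.0, 0.733, 0.68, 0.0]
contact_force: [-0.4, 0.3, -0.5]
gripper_width: 0.298
```

```bash
python3 look.py s5
```

```text
9.2 [0.5706 0.1727 0.1335] jaw az -4.3575681892709355 F [-0.4  0.3 -0.5] 0.2980788037193575 [ 0.17  0.06  1.77 -0.    1.31  0.25]
1753 [0.595  0.1713 0.0625] [ 0.9631 -0.0665  0.2607] 0.0012467773582332117 lean 15.112393497162598 az -3.946997670976113
along [-0.0544  0.054 ] out0 0.03920218161725335
```

The panel is steady but seems to rest on the rear finger. Back that finger away gently.

Call:
play_rows(
  deltas=[
    [[-0.003,0,0],0],
    [[-0.006,0.0005,0],0],
    [[-0.009,0.0007,0],0],
    [[-0.011,0.001,0],0],
    [[-0.011,0.001,0],0],
  ],
)

```text
time: 9.88
tool_pos: [0.5592, 0.1738, 0.1335]
tool_rot: [0.0, 0.733, 0.68, 0.0]
contact_force: [-0.6, 0.2, 0.4]
gripper_width: 0.305
```

```bash
python3 look.py s6
```

```text
9.875 [0.5592 0.1738 0.1335] jaw az -4.34965831990094 F [-0.6  0.2  0.4] 0.30477969968791657 [ 0.17  0.04  1.79 -0.    1.31  0.25]
1625 [0.5928 0.172  0.0557] [ 0.945  -0.0665  0.3203] 0.0013199718465763208 lean 18.68035417596135 az -4.027609401371241
along [-0.0543  0.0538] out0 0.03892432895784589
```

Lean is 18.7°, which matches resting on the case edge. Open fully and withdraw upward.

Call:
play_rows(
  deltas=[
    [[0,0,0],0],
    [[0,0,0],0],
    [[0,0,0],0],
    [[0,0,0],0],
  ],
  grip=1,
)

```text
time: 10.42
tool_pos: [0.5594, 0.1737, 0.1334]
tool_rot: [-0.0, 0.733, 0.68, -0.0]
contact_force: [0.0, 0.2, -0.3]
gripper_width: 0.998
```

Call:
play_rows(
  deltas=[
    [[0,0,0.02],0],
    [[0,0,0.05],0],
    [[0,0,0.09],0],
    [[0,0,0.14],0],
    [[0,0,0.15],0],
  ],
)

```text
time: 11.05
tool_pos: [0.5614, 0.1741, 0.2905]
tool_rot: [0.003, 0.733, 0.68, 0.004]
contact_force: [0.2, 0.2, -0.0]
gripper_width: 1.0
```

Call:
play_rows(
  deltas=[
    [[0,0,0],0],
    [[0,0,0],0],
    [[0,0,0],0],
    [[0,0,0],0],
  ],
)

```text
time: 11.55
tool_pos: [0.5589, 0.1736, 0.2821]
tool_rot: [-0.001, 0.733, 0.68, -0.001]
contact_force: [-0.1, -0.5, 0.2]
gripper_width: 0.995
```

```bash
python3 look.py s7
```

```text
11.55 [0.5589 0.1736 0.2821] jaw az -4.356126967041963 F [-0.1 -0.5  0.2] 0.9946409798406083 [ 0.17 -0.07  1.65  0.    1.56  0.25]
1605 [0.5931 0.1718 0.0547] [ 0.9423 -0.0724  0.3269] 0.0012839564983469242 lean 19.080186954753906 az -4.391984226580904
along [-0.0544  0.0541] out0 0.03937813659246748
```

View pics/s7.png

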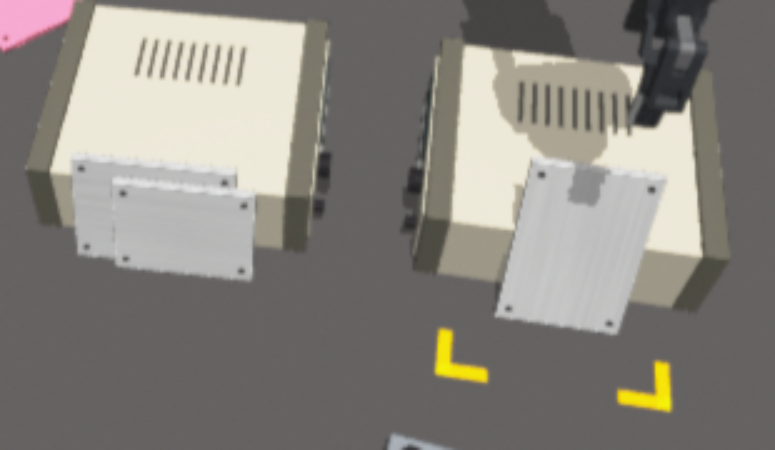

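The picture shows the tall panel leaning on the right-hand case, with its bottom edge from (497,316) to (617,332), centred between the tape corners. The gripper is clear above, and the other two panels still lean at (165,215).

```bash
python3 -c "
from h import *
print(ticket.job_done())"
```

```text
the job is handed in; nothing more can be done
None
```

I moved the tall panel to the other instrument, where it leans against the case, and handed the job in after about 12 s of robot time. No verdict was reported.

**What I did:** The tall panel stood at the front of the stack. I tipped it upright with the rear finger, gripped it and drew it out. I set it down on the bench while still holding it (about 8 N of push), then opened the jaws partway and tilted it back onto the case.

**Last checks:**
- **Tall panel:** it leans 19° with its front lower edge 39 mm out from the face. It is centred within 1 mm of my estimate of the case middle, and square to the face within 0.1°.
- **Other two panels:** in the last picture they lean where they did before. I checked this by eye and did not re-measure their positions.
- **Gripper:** it ended open and clear of everything, with no contact force.

**Disagreements:** after the first push the panel leaned only 15°, because it was resting on the rear finger rather than the case. Moving that finger back fixed it. Two early plane fits, on the narrow visible strips of the short and medium panels, were unusable and I did not use them. No check failed at the end.

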